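# Load an empty reel on the thread winder's slanting spindle

### The job

Get the thread winder ready: put the empty wooden reel, feet first, on its slanting spindle and turn it gently until its feet drop over the drive pins and it sits fully home, then lay the flat washer on it, and last push the black cap over the shaft's end until it rests on the washer. Do not force the parts on, and leave the other things on the table where they are.

Things in the scene. Friction and masses are not known exactly. Their poses are not given: they have to be found in the camera images.
- winder: White thread winder fixed to the table: base 230 x 150 x 20 mm, motor housing 95 mm high at its +x side, a thin wire guide up to 165 mm beside the housing. Origin on the table, 85 mm straight below spindle_seat; z up. Its spindle leans 30 degrees from vertical towards -x of this frame, roughly towards the robot. Yaw varies +-0.35 rad.
- spindle_seat (a point): Centre of the seat: top face of the 54 mm aluminium disc at the spindle's foot. z is the spindle axis, outward and up, 30 degrees off vertical; y is level. Two steel drive pins, 6 mm diameter, 8 mm high, stand on the seat on opposite sides, 19 mm off the axis. The spindle is braked (0.8 N m) at a random angle; this frame does NOT turn with it: see or feel where the pins are.
- shaft_tip (a point): Tip of the steel shaft, on the axis, 108 mm along z from the seat; same axes as spindle_seat. Shaft 16 mm diameter; its last 9 mm taper to 9 mm.
- reel_center (a point): Mid-height centre of the empty wooden reel, 70 mm tall, about 0.14 kg, z up its axis. From below: four round feet (17 mm diameter, 10 mm high, 19 mm off axis, at 45, 135, 225, 315 degrees from x, 10 mm gaps), flange 56 mm diameter at 10-18 mm, hub 40 mm at 18-52, flange 52 mm at 52-70. Through bore 19.5 mm. Home: 35 mm along the spindle from the seat.
- reel: The same reel; origin at the centre of its underside. It goes home only if both drive pins fall between its feet (within about 10 degrees, repeating every 90). Otherwise the feet stand on the pins, 8 mm too high; turning it up to 90 degrees with a light press (about 5 N) lets it drop.
- washer_center (a point): Mid-height centre of the pressure washer: flat aluminium ring, 60 mm outer diameter, 14 mm thick, bore 19.5 mm, about 0.08 kg, lying flat, z up its axis. Home: flat on the reel, 77 mm along the spindle from the seat.
- washer: The same washer; origin at the centre of its underside.
- cap_center (a point): Mid-height centre of the black retaining cap, 62 mm tall, about 0.1 kg, standing mouth down, z up its axis: skirt 46 mm diameter, 36 mm high, blind bore 19.5 mm wide and 30 mm deep from below; round knob 30 mm diameter at 42-62 mm above its underside. Home: over the shaft's end, mouth on the washer, 115 mm along the spindle from the seat.
- cap: The same cap; origin at the centre of its underside.
- case: Bystander: a black spectacle case, 60 x 150 x 32 mm, lying near the table's middle in front of the winder; origin at the centre of its underside.
- mug: Bystander: a white mug, 76 mm across, 85 mm tall; origin at the centre of its underside.
- tin: Bystander: a low round steel tin, 64 mm across, 42 mm tall; origin at the centre of its underside.
- pincushion: Bystander: a dark, low wooden dish-shaped pin holder, 72 mm across, 36 mm tall; origin at the centre of its underside.
- screwdriver: Bystander: a wooden-handled screwdriver lying on the table, 170 mm long; origin at the middle, at its underside.

How it is judged:
By the outcome, as a careful person would: the job done as asked, in the order asked, and still so for the second after the job is handed in, with the robot touching nothing.
It also fails if it takes over 72 s, if anything falls off the work surface, if the arm or the gripper's body presses on something with over 40 N, if the wrist force passes 120 N, or if a joint passes its speed limit or range.

### The arm

A 6-joint arm with a two-finger parallel gripper is mounted at the origin on the work surface. World frame = base frame: x ahead of the robot, y to its left, z up, the work surface at z = 0. Lengths are in m, angles in rad, forces in N, time in s.
With the tool pointing down it reaches from about 0.3 to 0.875 m from the base axis. Payload 6.4 kg.
Tool frame: the origin (TCP) lies between the finger pads; the fingertips stand 25 mm ahead of it and the grasp point (between the pads) lies 6 mm ahead of it; z points along the fingers, y is the line along which they close (so a half turn about z gives the same grasp; the last joint's range is limited). The gripper opens to 85 mm and grips with 20 to 120 N. Pads are 22 mm wide; open, the fingers measure 114 mm over their backs; the gripper's body (76 mm by 85 mm) begins 54 mm behind the grasp point. The pads swing forward as they close: fully open they stand 13 mm farther back than shut.
Start: joints at [-1.393, 0.181, 1.607, -0, 1.354, -0.206], TCP at [0.215, -0.533, 0.256] pointing down, gripper open.
Joint ranges: [-2.99, 2.99], [-0.89, 2.07], [0.3, 2.58], [-1.14, 4.28], [0, 2.63], [-3.12, 3.12]. Speed limits (rad/s): [2.57, 2.57, 3.01, 3.14, 3.14, 3.14].

### API

Orientations are given as a unit quaternion [w, x, y, z].
In Python, from bench import ctrl gives the robot as it stands.
- The arm moves only by the tool servo_tool, never from a script. Its argument "series" is text: rows parted by semicolons, each of 7 numbers parted by spaces: the gripper command: -1 is fully open, 1 is shut, values between are in proportion, then the shift along the tool's x, y, z in m, then the turn, a rotation vector about the tool's x, y, z in degrees. A call has 1 to 12 rows; each row is the pose to reach, as a shift and turn from the pose commanded when the call began, along the tool's axes at that moment; what a row does not reach only later rows make up. A row lasts 1/12 s, in which the tool goes at most 41.7 mm and 7.16 degrees, less where a joint would pass 70% of its speed; a pose out of reach is approached as far as the arm can. A call with a gripper value outside its range is refused whole. The fingers move at their own pace and stop on an object; the grip force is fixed at half the most. Time passes only in rows, so rows that repeat a pose let the fingers close. It gives the time, the measured TCP pose, the force, the opening and the grip force at its end, in the units of the state.
- ctrl.get_obs(): the state, without advancing time (a new reading comes with each control period).
- ctrl.camera(name): name is "scene" or "top" or "wrist"; returns a dict with "img" (480x640x3 uint8, red, green, blue), "z_map" (480x640 float32, m along the optical axis (not along the pixel's ray), 0 where there is no reading), "fovy" (degrees; the focal length in pixels is half the picture's height over the tangent of half this angle, whatever the lens; pixels are square), "cx", "cy" (the principal point, pixels), "k1" (the pictures are not rectified: a ray, as slopes to the right and down, at radius r is drawn at 1 + k1 r^2 times it, then the intrinsics apply), "extrinsics" (4x4, takes a point from camera to world coordinates); the wrist camera has in their place "T_tool_cam" (4x4, takes a point from camera to tool coordinates, whose origin is the TCP and whose axes are the flange's). Camera axes: x right, y down, z forward; pixel columns grow to the right and rows downward; lengths in m; the calibration is good to about 2 mm. A picture is of the moment at which its call begins: read the wrist's pose just before it.
- ctrl.hand_in(): hands the job in; it is judged then, once.
The state is a dict: "time_s": time; "q": joint angles; "dq": joint speeds; "joint_efforts": joint torques, N m; "eef_pos": TCP position; "eef_rot": TCP orientation; "wrist_force": force on the tool from outside, world axes, zero at the start; "torque": the same for the moment, N m; "opening": opening from 0.0 (shut) to 1.0 (fully open); "grasp_force": force on a finger pad.
Only numpy, scipy, OpenCV 4.12 (cv2) and the standard library are available. Lean on these libraries where they do the work, as an engineer would, in place of code of your own. Each camera call takes 0.05 s, during which the arm holds its last target. There are 200 camera calls.

## Working session

There is one attempt and no reset: what is moved stays moved. The work goes in short steps, Python scripts to look and compute and a tool call to move; the robot and the scene stay as the last step left them, time stands still between calls to the robot, and variables do not carry over. Pictures are saved under pics/ and viewed, at most 10 in all, crops included, and the job is handed in when it is done.

Besides the shell and the picture viewer there is one more tool, called after "Call:" in YAML: its name, and indented under it one key for each argument. servo_tool: Moves the arm, as the interface text tells. Its arguments: {"type":"object","properties":{"series":{"type":"string"}},"required":["series"]}

```bash
ls; mkdir -p pics; cat > h.py <<'E'
import numpy as np, cv2, json
from scipy.spatial.transform import Rotation as R
from bench import ctrl
def K(c):
    f=c["img"].shape[0]/2/np.tan(np.radians(c["fovy"])/2)
    return np.array([[f,0,c["cx"]],[0,f,c["cy"]],[0,0,1.]])
def tool(o):
    T=np.eye(4);q=o["eef_rot"];T[:3,:3]=R.from_quat([q[1],q[2],q[3],q[0]]).as_matrix();T[:3,3]=o["eef_pos"];return T
def shot(n):
    o=ctrl.get_obs();c=ctrl.camera(n)
    c["T"]=tool(o)@np.array(c["T_tool_cam"]) if n=="wrist" else np.array(c["extrinsics"])
    return c
def rays(c,uv):
    uv=np.asarray(uv,float).reshape(-1,1,2)
    s=cv2.undistortPoints(uv,K(c),np.array([c["k1"],0,0,0,0.])).reshape(-1,2)
    return np.c_[s,np.ones(len(s))]
def plane(c,uv,z):  # onto horizontal plane
    d=rays(c,uv)@c["T"][:3,:3].T; o=c["T"][:3,3]
    return o+d*((z-o[2])/d[:,2])[:,None]
def cloud(c):
    h,w=c["z_map"].shape;u,v=np.meshgrid(np.arange(w),np.arange(h))
    r=rays(c,np.c_[u.ravel(),v.ravel()])*c["z_map"].ravel()[:,None]
    p=r@c["T"][:3,:3].T+c["T"][:3,3]; p[c["z_map"].ravel()<=0]=np.nan
    return p.reshape(h,w,3)
def proj(c,P):
    P=np.atleast_2d(P);q=(P-c["T"][:3,3])@c["T"][:3,:3]
    s=q[:,:2]/q[:,2:];s=s*(1+c["k1"]*(s**2).sum(1,keepdims=True))
    k=K(c);return s*k[0,0]+k[:2,2]
def save(n,im): cv2.imwrite(f"pics/{n}.png",im[...,::-1])
E
python3 - <<'E'
from h import *
for n in ["top","scene"]:
    c=shot(n);save(n,c["img"]);np.savez(n+".npz",**c);print(n,c["fovy"],c["cx"],c["cy"],c["k1"],c["T"].round(3).tolist(),(c["z_map"]>0).mean())
print(ctrl.get_obs())
E
```

```text
pics
top 43.24969354653803 319.2295566750145 229.3501225340461 -0.14413846201185815 [[-0.014, -0.996, 0.086, 0.409], [-1.0, 0.016, 0.02, 0.002], [-0.021, -0.086, -0.996, 1.42], [0.0, 0.0, 0.0, 1.0]] 0.9958854166666666
scene 45.361473159047726 318.1801896292028 239.56877559593354 -0.15245471700039115 [[-0.417, 0.641, -0.644, 1.404], [0.909, 0.296, -0.295, 0.417], [0.001, -0.708, -0.706, 1.107], [0.0, 0.0, 0.0, 1.0]] 0.9917610677083334
{'time_s': 0.1, 'q': array([-1.39327234e+00,  1.81451694e-01,  1.60790036e+00,  3.22084050e-06,
        1.35379774e+00, -2.06274762e-01]), 'dq': array([ 0.00128488, -0.00040873, -0.00300862,  0.00192212, -0.00054385,
        0.00098496]), 'joint_efforts': array([-2.95635646e-04, -4.45880342e+01, -3.52234447e+01, -3.62508990e-04,
        4.17286850e-03,  9.94440050e-07]), 'eef_pos': array([ 0.21525517, -0.53270105,  0.25548637]), 'eef_rot': array([-7.78466895e-04,  9.81643519e-01,  1.90723346e-01,  1.27640807e-05]), 'wrist_force': array([ 0.27975633, -0.80938305, -0.39564903]), 'torque': array([-0.02228417,  0.01111009, -0.01130628]), 'grasp_force': 0.0, 'opening': 1.0023788496071904}
```

View pics/top.png

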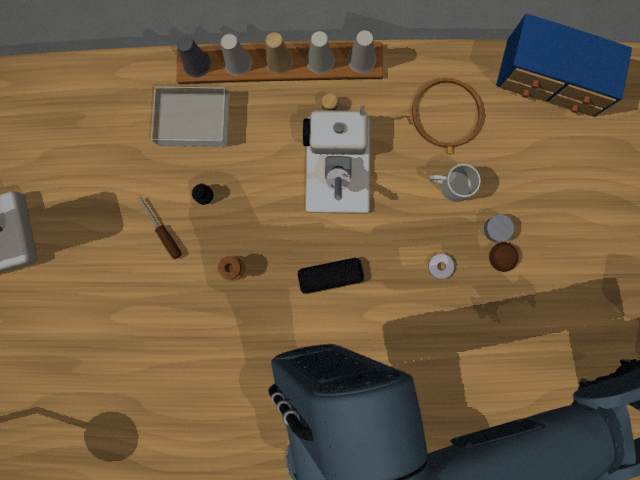

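View pics/scene.png

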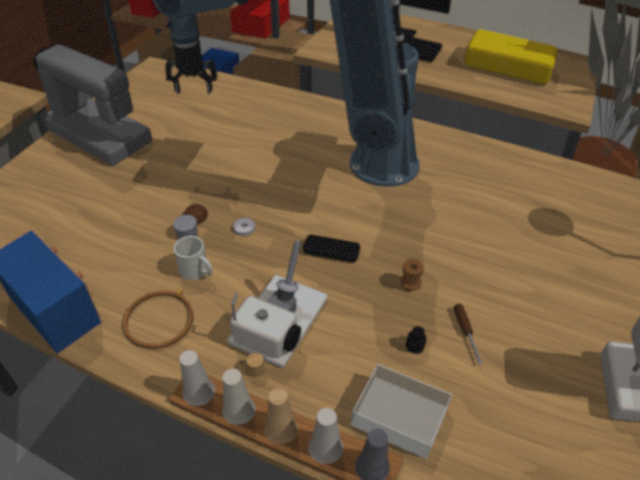

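The top view shows the reel at (231,267), washer at (441,266), cap at (203,194), winder base around (306–370,148–212) and shaft near (338,190), with the case in front of it at (331,275). The scene view agrees.

```bash
python3 - <<'E'
from h import *
for n,boxes in [("top",dict(reel=(212,250,248,286),washer=(422,250,460,284),cap=(186,180,220,210),case=(290,250,370,300),wind=(298,100,378,216))),]:
    c=dict(np.load("top.npz"));P=cloud(c)
    print("table",np.nanmedian(P[300:330,150:250,2]))
    for k,(a,b,d,e) in boxes.items():
        q=P[b:e,a:d].reshape(-1,3);z=q[:,2]
        if k=="wind":
            m=(abs(P[...,2]-.02)<.006);mm=np.zeros_like(m);mm[b:e,a:d]=m[b:e,a:d]
            pts=P[mm][:,:2].astype(np.float32);r=cv2.minAreaRect(pts);print("base",r,cv2.boxPoints(r).round(3).tolist())
        else:
            h=dict(reel=.07,washer=.014,cap=.062,case=.032)[k]
            t=q[abs(z-h)<.006];
            r=cv2.minAreaRect(t[:,:2].astype(np.float32))
            ce,rad=cv2.minEnclosingCircle(t[:,:2].astype(np.float32))
            print(k,len(t),np.percentile(z,99).round(3),t.mean(0).round(4),[np.round(x,4) for x in r],np.round(ce,4),round(rad,4))
# scene & top shaft points
for n in ("top","scene"):
    c=dict(np.load(n+".npz"));P=cloud(c)
    q=P.reshape(-1,3);b=np.array([0.64,0.0])
    m=(abs(q[:,0]-.58)<.13)&(abs(q[:,1]+.0)<.1)&(q[:,2]>.105)&(q[:,2]<.2)
    np.save(n+"_sp.npy",q[m]);print(n,m.sum(),q[m].min(0),q[m].max(0))
E
```

```text
table -0.0007045735093651473
reel 345 nan [0.4426 0.233  0.0691] [array([0.4422, 0.2324]), array([0.0511, 0.0495]), np.float64(88.8268)] [0.4427 0.2331] 0.0264
washer 437 nan [ 0.441  -0.252   0.0129] [array([ 0.4411, -0.2522]), array([0.0574, 0.0602]), np.float64(24.6379)] [ 0.4406 -0.2528] 0.0308
cap 116 nan [0.6188 0.3036 0.0615] [array([0.6191, 0.3041]), array([0.0286, 0.0261]), np.float64(1.1362)] [0.6192 0.3044] 0.0147
case 1331 nan [0.423  0.0058 0.0306] [array([0.4238, 0.0049]), array([0.0572, 0.1457]), np.float64(11.6745)] [0.4224 0.0049] 0.0748
base ((0.6968806982040405, -0.016960509121418), (0.1496097892522812, 0.255867063999176), 87.8272705078125) [[0.5659999847412109, -0.08699999749660492], [0.8220000267028809, -0.09700000286102295], [0.828000009059906, 0.05299999937415123], [0.5720000267028809, 0.06300000101327896]]
top 131 [ 0.57872017 -0.02139333  0.10546714] [ 0.63033193 -0.00720269  0.18114549]
scene 249 [ 0.5770325  -0.02070775  0.10504026] [ 0.63471597 -0.00419785  0.18027655]
```

```bash
cat >> h.py <<'E'
def axis(sx,sy,yaw):
    z=np.array([-.5*np.cos(yaw),-.5*np.sin(yaw),np.cos(np.pi/6)]);return np.array([sx,sy,.085]),z
def fitaxis(q,p0):
    from scipy.optimize import least_squares
    def f(p):
        s,z=axis(*p);d=q-s;t=d@z;r=np.linalg.norm(d-t[:,None]*z,axis=1)
        return np.where((t>.03)&(t<.097),r-.008,0)
    r=least_squares(f,p0,loss="soft_l1",f_scale=.002);return r.x,np.median(abs(r.fun))
def go(pos,Rm):  # shift mm/1000 in tool axes and rotvec deg, from the present pose
    T=tool(ctrl.get_obs());print("shift",(T[:3,:3].T@(np.array(pos)-T[:3,3])).round(4),"rot",R.from_matrix(T[:3,:3].T@Rm).as_rotvec(degrees=True).round(2))
def down(a): # tool down, x axis at angle a
    x=np.array([np.cos(a),np.sin(a),0]);z=np.array([0,0,-1.]);return np.c_[x,np.cross(z,x),z]
E
python3 - <<'E'
from h import *
a,b=np.load("top_sp.npy"),np.load("scene_sp.npy")
for q in (a,b,np.r_[a,b]): print(fitaxis(q,[.63,-.014,-.04]))
go([.443,.2325,.25],down(.384))
E
```

```text
(array([ 0.63429958, -0.01414797, -0.0051948 ]), np.float64(0.00017898436850673216))
(array([ 0.63325774, -0.01363886, -0.01303185]), np.float64(0.0008719895782859019))
(array([ 0.63377846, -0.01385687, -0.0109942 ]), np.float64(0.0005860857180274405))
shift [ 0.4977 -0.6242  0.0066] rot [-0.09 -0.02 -0.01]
```

Call:
servo_tool:
  series: "-1 0.498 -0.624 0.02 0 0 0;-1 0.498 -0.624 0.02 0 0 0;-1 0.498 -0.624 0.02 0 0 0;-1 0.498 -0.624 0.02 0 0 0;-1 0.498 -0.624 0.02 0 0 0;-1 0.498 -0.624 0.02 0 0 0;-1 0.498 -0.624 0.02 0 0 0;-1 0.498 -0.624 0.02 0 0 0;-1 0.498 -0.624 0.02 0 0 0;-1 0.498 -0.624 0.02 0 0 0;-1 0.498 -0.624 0.02 0 0 0;-1 0.498 -0.624 0.02 0 0 0"

```text
time_s: 1.1
eef_pos: [0.358, -0.0522, 0.2438]
eef_rot: [0.0, 0.982, 0.19, 0.0]
wrist_force: [1.5, -1.4, -0.2]
opening: 1.003
grasp_force: 0.0
```

```bash
python3 - <<'E'
from h import *
print(ctrl.get_obs()["q"].round(3));go([.443,.2325,.20],down(.384))
E
```

```text
[-0.476 -0.335  2.113  0.     1.363  0.711]
shift [ 0.1852 -0.2323  0.0437] rot [ 0.03 -0.03 -0.05]
```

Call:
servo_tool:
  series: "-1 0.185 -0.232 0.044 0 0 0;-1 0.185 -0.232 0.044 0 0 0;-1 0.185 -0.232 0.044 0 0 0;-1 0.185 -0.232 0.044 0 0 0;-1 0.185 -0.232 0.044 0 0 0;-1 0.185 -0.232 0.044 0 0 0;-1 0.185 -0.232 0.044 0 0 0;-1 0.185 -0.232 0.044 0 0 0;-1 0.185 -0.232 0.044 0 0 0;-1 0.185 -0.232 0.044 0 0 0"

```text
time_s: 1.93
eef_pos: [0.4422, 0.2302, 0.1991]
eef_rot: [0.0, 0.981, 0.192, -0.001]
wrist_force: [0.2, -1.3, 0.5]
opening: 1.003
grasp_force: 0.0
```

```bash
python3 - <<'E'
from h import *
print(ctrl.get_obs()["eef_pos"]);c=shot("wrist");save("w1",c["img"]);P=cloud(c).reshape(-1,3)
t=P[(abs(P[:,2]-.07)<.006)&(abs(P[:,0]-.443)<.05)&(abs(P[:,1]-.2325)<.05)]
print(len(t),t[:,2].mean(),cv2.minEnclosingCircle(t[:,:2].astype(np.float32)),cv2.minAreaRect(t[:,:2].astype(np.float32)))
E
```

```text
[0.44215197 0.23018985 0.19910647]
3124 0.06871904449717244 ((0.4438590705394745, 0.23147982358932495), 0.025908445939421654) ((0.4439646005630493, 0.23143725097179413), (0.05129547044634819, 0.05071059241890907), 63.804073333740234)
```

View pics/w1.png

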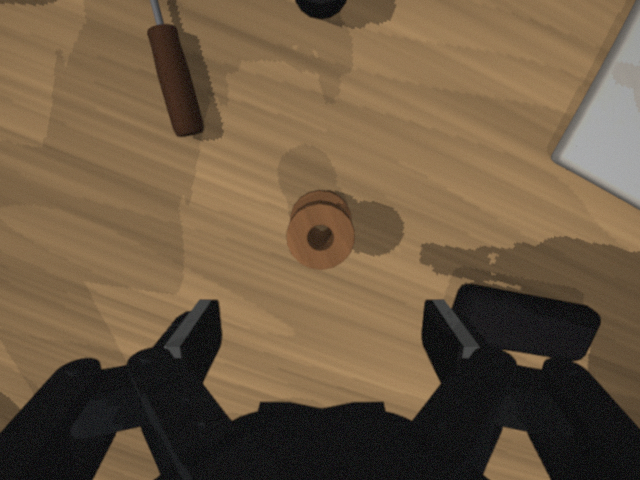

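The wrist view shows the reel top centred at (321,237) with a clear approach; its centre is (0.4435, 0.2315).

Call:
servo_tool:
  series: "-1 0.002 -0.001 0.04 0 0 0;-1 0.002 -0.001 0.08 0 0 0;-1 0.002 -0.001 0.11 0 0 0;-1 0.002 -0.001 0.133 0 0 0;-1 0.002 -0.001 0.133 0 0 0;0.2 0.002 -0.001 0.133 0 0 0;1 0.002 -0.001 0.133 0 0 0;1 0.002 -0.001 0.133 0 0 0;1 0.002 -0.001 0.133 0 0 0;1 0.002 -0.001 0.133 0 0 0;1 0.002 -0.001 0.133 0 0 0;1 0.002 -0.001 0.133 0 0 0"

```text
time_s: 2.98
eef_pos: [0.4462, 0.232, 0.0695]
eef_rot: [0.0, 0.982, 0.191, 0.002]
wrist_force: [-1.7, -1.7, 5.7]
opening: 0.582
grasp_force: 61.6
```

```bash
cat >> h.py <<'E'
SP=np.array([.6338,-.0139,-.011])
def spin(t,a,off=0): # TCP t along axis, tool pointing down the spindle, x turned a from spindle x (ccw about spindle z)
    s,z=axis(*SP); y=np.array([-np.sin(SP[2]),np.cos(SP[2]),0]);x=np.cross(y,z)
    X=np.cos(a)*x+np.sin(a)*y;return s+z*t+off,np.c_[X,np.cross(-z,X),-z]
E
python3 - <<'E'
from h import *
o=ctrl.get_obs();print(o["q"].round(3))
go(*spin(.20,0))
E
```

```text
[ 2.430e-01  2.800e-01  1.918e+00 -1.000e-03  9.390e-01  1.431e+00]
shift [-0.0097  0.26   -0.1884] rot [-5.9  29.34 22.12]
```

Call:
servo_tool:
  series: "1 0 0 -0.04 0 0 0;1 0 0 -0.08 0 0 0;1 0 0 -0.12 0 0 0;1 0 0.02 -0.16 0 0 0;1 -0.01 0.05 -0.2 -1 5 4;1 -0.019 0.09 -0.206 -2 10 8;1 -0.019 0.13 -0.206 -4 15 12;1 -0.019 0.17 -0.206 -5 20 16;1 -0.019 0.21 -0.206 -5.9 25 20;1 -0.019 0.256 -0.206 -5.9 29.3 22;1 -0.019 0.256 -0.206 -5.9 29.3 22;1 -0.019 0.256 -0.206 -5.9 29.3 22"

```text
time_s: 3.98
eef_pos: [0.5225, -0.0159, 0.2741]
eef_rot: [0.003, 0.966, -0.007, 0.257]
wrist_force: [0.6, 0.5, -1.0]
opening: 0.585
grasp_force: 63.4
```

```bash
python3 - <<'E'
from h import *
o=ctrl.get_obs();print(o["q"].round(3),o["wrist_force"].round(1));go(*spin(.2,0))
w=shot("wrist");save("w2",w["img"])
c=shot("scene");uv=proj(c,spin(.12,0)[0])[0].astype(int);print(uv)
im=c["img"][uv[1]-75:uv[1]+75,uv[0]-75:uv[0]+75]
save("s2",np.hstack([cv2.resize(im,(450,450),interpolation=cv2.INTER_CUBIC),cv2.resize(w["img"],(340,450))]))
# reel points in scene cloud
P=cloud(c)
s,z=axis(*SP)
for n in("scene","top"):
    c=shot(n);q=cloud(c).reshape(-1,3);d=q-s;t=d@z;m=(t>.05)&(t<.107)&(np.linalg.norm(d-t[:,None]*z,axis=1)<.02);print(n,m.sum(),fitaxis(q[m],SP))
E
```

```text
[-0.353 -0.281  2.092  0.219  0.847  1.127] [ 0.6  0.5 -1. ]
shift [ 0.0019 -0.0033  0.0194] rot [ 0.21  0.2  -0.13]
[298 235]
scene 161 (array([ 0.63333333, -0.01546381, -0.07653905]), np.float64(0.0008609116705781232))
top 85 (array([ 0.63432984, -0.01498472, -0.03125783]), np.float64(0.0002446582679143175))
```

View pics/s2.png

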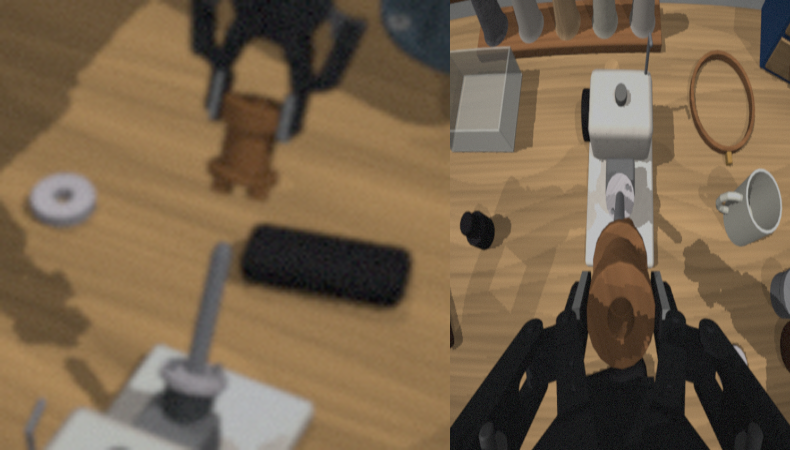

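The left crop shows the reel held upright in the fingers above the shaft tip (222,245), feet down. The right picture (wrist) shows its top face at (621,312), the shaft leading under it.

```bash
sed -i 's/^SP=.*/SP=np.array([.634,-.0149,-.03])/' h.py; cat >> h.py <<'E'
def held(n=1,zr=(-.012,.012),rad=.05):
    T=tool(ctrl.get_obs())
    for k in ("wrist","top","scene"):
        c=shot(k);q=(cloud(c).reshape(-1,3)-T[:3,3])@T[:3,:3]
        col=c["img"].reshape(-1,3).astype(int);yield k,q,col
E
python3 - <<'E'
from h import *
for k,q,col in held():
    m=(np.hypot(q[:,0],q[:,1])<.04)&(abs(q[:,2]-.03)<.06)&(col[:,0]-col[:,2]>25)
    t=q[m];print(k,m.sum(),np.percentile(t[:,2],[1,5,50,95,99]).round(4))
    for lo,hi in ((-.008,.004),(.004,.017),(.045,.058)):
        u=t[(t[:,2]>lo)&(t[:,2]<hi)]
        if len(u)>20: print(lo,len(u),"x",np.percentile(u[:,0],[1,99]).round(4),"y",np.percentile(u[:,1],[1,99]).round(4))
go(*spin(.2,0))
E
```

```text
wrist 15977 [-0.0008 -0.0002  0.0012  0.0532  0.0551]
-0.008 10403 x [-0.026   0.0222] y [-0.0238  0.0239]
0.004 1959 x [-0.0128  0.0231] y [-0.0368  0.0351]
0.045 2372 x [-0.0027  0.0243] y [-0.0273  0.0252]
top 656 [-0.0037 -0.0016  0.0117  0.0558  0.0638]
-0.008 264 x [-0.0103  0.0227] y [-0.0245  0.023 ]
0.004 102 x [-0.0129  0.0231] y [-0.0265  0.0364]
0.045 195 x [-0.005   0.0245] y [-0.0289  0.0226]
scene 698 [-0.0213 -0.0018  0.0286  0.0638  0.0674]
-0.008 136 x [-0.0258  0.0235] y [-0.0243  0.035 ]
0.004 102 x [0.     0.0239] y [-0.0389  0.0177]
0.045 159 x [-0.0171  0.0259] y [-0.0313  0.0216]
shift [0.0028 0.0008 0.0185] rot [-0.62  0.31  1.2 ]
```

Call:
servo_tool:
  series: "1 0.006 0.001 0.015 -0.6 0.3 1.2;1 0.006 0.001 0.03 -0.6 0.3 1.2;1 0.006 0.001 0.036 -0.6 0.3 1.2;1 0.006 0.001 0.042 -0.6 0.3 1.2;1 0.006 0.001 0.046 -0.6 0.3 1.2;1 0.006 0.001 0.05 -0.6 0.3 1.2;1 0.006 0.001 0.054 -0.6 0.3 1.2;1 0.006 0.001 0.058 -0.6 0.3 1.2;1 0.006 0.001 0.058 -0.6 0.3 1.2"

```text
time_s: 5.08
eef_pos: [0.5564, -0.014, 0.2248]
eef_rot: [0.004, 0.966, -0.016, 0.258]
wrist_force: [-0.3, -0.1, -1.5]
opening: 0.58
grasp_force: 63.3
```

```bash
cat >> h.py <<'E'
def force():
    o=ctrl.get_obs();T=tool(o);s,z=axis(*SP);print("F tool",(T[:3,:3].T@o["wrist_force"]).round(1),"M tool",(T[:3,:3].T@o["torque"]).round(2),"t",round(float((o["eef_pos"]-s)@z),4),"q6",o["q"][5].round(2))
E
python3 - <<'E'
from h import *
force();go(*spin(.16,0))
E
```

```text
F tool [-1.1  0.1  1.2] M tool [ 0.02 -0.37 -0.05] t 0.1598 q6 1.16
shift [-0.0027 -0.0014 -0.0002] rot [ 0.06  0.04 -0.16]
```

Call:
servo_tool:
  series: "1 0 0 0.012 0 0 0;1 0 0 0.024 0 0 0;1 0 0 0.036 0 0 0;1 0 0 0.046 0 0 0;1 0 0 0.056 0 0 0;1 0 0 0.064 0 0 0;1 0 0 0.07 0 0 0;1 0 0 0.074 0 0 0;1 0 0 0.077 0 0 0;1 0 0 0.077 0 0 0"

```text
time_s: 5.92
eef_pos: [0.595, -0.0152, 0.1584]
eef_rot: [0.004, 0.966, -0.016, 0.259]
wrist_force: [0.8, -0.1, -2.1]
opening: 0.58
grasp_force: 63.4
```

```bash
python3 - <<'E'
from h import *
force();go(*spin(.08,0))
E
```

```text
F tool [-0.3  0.   2.2] M tool [-0.02 -0.43  0.  ] t 0.083 q6 1.13
shift [-0.0029 -0.0015  0.003 ] rot [ 0.06  0.02 -0.15]
```

Call:
servo_tool:
  series: "1 0 0 0.002 0 0 0;1 0 0 0.004 0 0 0;1 0 0 0.006 0 0 0;1 0 0 0.007 0 0 0;1 0 0 0.007 0 0 0"

```text
time_s: 6.33
eef_pos: [0.5986, -0.0153, 0.1532]
eef_rot: [0.004, 0.966, -0.016, 0.259]
wrist_force: [-6.8, -0.1, 5.2]
opening: 0.579
grasp_force: 64.2
```

```bash
python3 - <<'E'
from h import *
force();go(*spin(.08,0))
E
```

```text
F tool [-3.2  0.3 -7.9] M tool [-0.08 -0.68  0.04] t 0.0767 q6 1.13
shift [-0.0035 -0.0015 -0.0033] rot [ 0.07 -0.03 -0.12]
```

Contact at t≈77.5 mm: the feet stand on the pins, as expected when misaligned. Now turning with a light press.

Call:
servo_tool:
  series: "1 -0.0005 -0.0002 0.0005 0 0 -3;1 -0.0005 -0.0003 0.0005 0 0 -6;1 -0.0005 -0.0005 0.0005 0 0 -9;1 -0.0006 -0.0007 0.0005 0 0 -12;1 -0.0006 -0.0009 0.0005 0 0 -15;1 -0.0007 -0.001 0.0005 0 0 -18;1 -0.0007 -0.0012 0.0005 0 0 -21;1 -0.0008 -0.0013 0.0005 0 0 -24;1 -0.0009 -0.0015 0.0005 0 0 -27;1 -0.0009 -0.0016 0.0005 0 0 -30"

```text
time_s: 7.17
eef_pos: [0.598, -0.0137, 0.1518]
eef_rot: [0.071, 0.937, 0.236, 0.249]
wrist_force: [0.6, 1.0, -0.4]
opening: 0.582
grasp_force: 63.3
```

```bash
python3 - <<'E'
from h import *
force();go(*spin(.0695,.524))
E
```

```text
F tool [ 0.7 -0.8  0.7] M tool [ 0.22 -0.15  0.  ] t 0.0759 q6 0.61
shift [-0.002  -0.001   0.0064] rot [ 0.07  0.02 -0.02]
```

Press force vanished during the turn, so the feet have likely cleared the pins; lower further.

Call:
servo_tool:
  series: "1 0 0 0.002 0 0 0;1 0 0 0.004 0 0 0;1 0 0 0.006 0 0 0;1 0 0 0.007 0 0 0;1 0 0 0.007 0 0 0"

```text
time_s: 7.58
eef_pos: [0.6016, -0.0138, 0.1461]
eef_rot: [0.071, 0.937, 0.234, 0.249]
wrist_force: [-4.8, -0.2, 4.8]
opening: 0.581
grasp_force: 64.0
```

```bash
python3 - <<'E'
from h import *
force();go(*spin(.0695,.524))
E
```

```text
F tool [-1.6 -0.6 -6.6] M tool [ 0.26 -0.52  0.05] t 0.0691 q6 0.61
shift [-0.0022 -0.0011 -0.0004] rot [ 0.06  0.02 -0.2 ]
```

Seated: t fell a further ~7.6 mm and stopped firmly, i.e. home. Release and back off along the axis.

Call:
servo_tool:
  series: "1 0 0 -0.001 0 0 0;0 0 0 -0.001 0 0 0;-1 0 0 -0.001 0 0 0;-1 0 0 -0.001 0 0 0;-1 0 0 -0.001 0 0 0;-1 0 0 -0.001 0 0 0;-1 0 0 -0.02 0 0 0;-1 0 0 -0.05 0 0 0;-1 0 0 -0.09 0 0 0;-1 0 0 -0.13 0 0 0;-1 0 0 -0.15 0 0 0;-1 0 0 -0.15 0 0 0"

```text
time_s: 8.58
eef_pos: [0.5276, -0.0119, 0.2814]
eef_rot: [0.073, 0.936, 0.235, 0.253]
wrist_force: [0.2, 0.3, -0.1]
opening: 1.002
grasp_force: 0.0
```

```bash
python3 - <<'E'
from h import *
w=shot("wrist");save("w3",w["img"]);s,z=axis(*SP)
for n in("wrist","scene","top"):
    c=shot(n);q=cloud(c).reshape(-1,3);col=c["img"].reshape(-1,3).astype(int)
    d=q-s;t=d@z;r=np.linalg.norm(d-t[:,None]*z,axis=1);m=(r<.035)&(t>.02)&(t<.1)&(col[:,0]-col[:,2]>25)
    tt=t[m&(t>.06)];print(n,"top t",np.median(tt).round(4),np.percentile(tt,99).round(4),len(tt))
    m=(t>.074)&(t<.107)&(r<.02);print(m.sum(),fitaxis(q[m],SP))
go([.441,-.2525,.15],down(-.3))
print(ctrl.get_obs()["q"].round(2))
E
```

```text
wrist top t 0.0686 0.0703 2417
478 (array([ 0.63408922, -0.01677307, -0.03624052]), np.float64(0.0))
scene top t 0.0693 0.0746 186
92 (array([ 0.63355831, -0.0153885 , -0.05502116]), np.float64(0.0006104763796785694))
top top t 0.0686 0.0753 350
61 (array([ 0.63389373, -0.01697427, -0.07328033]), np.float64(0.0))
shift [-0.2334  0.147   0.0689] rot [  3.87 -30.41  44.24]
[-0.33 -0.27  2.09  0.2   0.84  0.65]
```

View pics/w3.png

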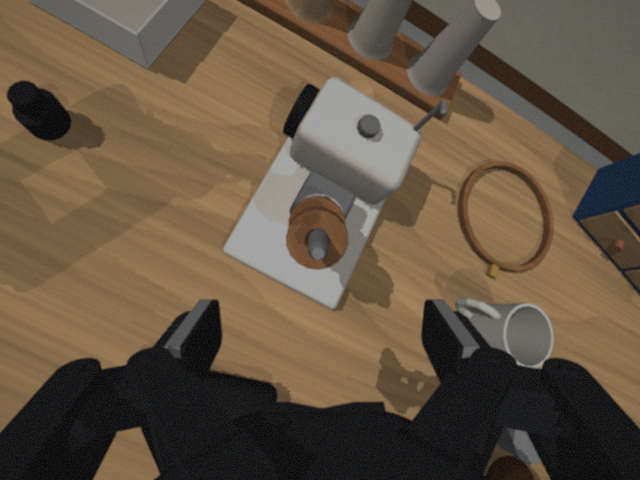

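The wrist view shows the reel seated on the spindle at (317,235) with the shaft emerging; depth puts its top at ~69–70 mm from the seat, i.e. home. Next the washer.

```bash
sed -i 's/^SP=.*/SP=np.array([.634,-.0165,-.036])/' h.py; python3 - <<'E'
from h import *
go([.441,-.2525,.15],down(.4))
E
```

```text
shift [-0.2334  0.147   0.0689] rot [ 13.71 -26.56   5.07]
```

Call:
servo_tool:
  series: "-1 -0.03 0.02 0.005 0 0 0;-1 -0.06 0.04 0.01 1 -2 0;-1 -0.09 0.06 0.015 4 -8 2;-1 -0.12 0.08 0.025 7 -14 3;-1 -0.15 0.1 0.035 10 -20 4;-1 -0.18 0.12 0.05 13.7 -26.5 5;-1 -0.21 0.137 0.06 13.7 -26.5 5;-1 -0.233 0.147 0.069 13.7 -26.5 5;-1 -0.233 0.147 0.069 13.7 -26.5 5;-1 -0.233 0.147 0.069 13.7 -26.5 5"

```text
time_s: 9.62
eef_pos: [0.4405, -0.2521, 0.1483]
eef_rot: [-0.002, 0.98, 0.198, -0.0]
wrist_force: [0.1, 1.1, 0.7]
opening: 1.0
grasp_force: 0.0
```

```bash
python3 - <<'E'
from h import *
print(ctrl.get_obs()["eef_pos"]);c=shot("wrist");save("w4",c["img"]);P=cloud(c).reshape(-1,3)
t=P[(abs(P[:,2]-.014)<.005)&(abs(P[:,0]-.441)<.05)&(abs(P[:,1]+.2525)<.05)]
ce,r=cv2.minEnclosingCircle(t[:,:2].astype(np.float32));print(len(t),t[:,2].mean(),ce,r,cv2.minAreaRect(t[:,:2].astype(np.float32)))
go([*ce,.022],down(.4))
E
```

```text
[ 0.44049947 -0.25214627  0.14832903]
4106 0.012759449743859192 (0.44095975160598755, -0.25498682260513306) 0.030131809413433075 ((0.4411197304725647, -0.2547895908355713), (0.059091173112392426, 0.0589146763086319), 72.32957458496094)
shift [-0.0018  0.003   0.1278] rot [-0.11 -0.08  0.01]
```

View pics/w4.png

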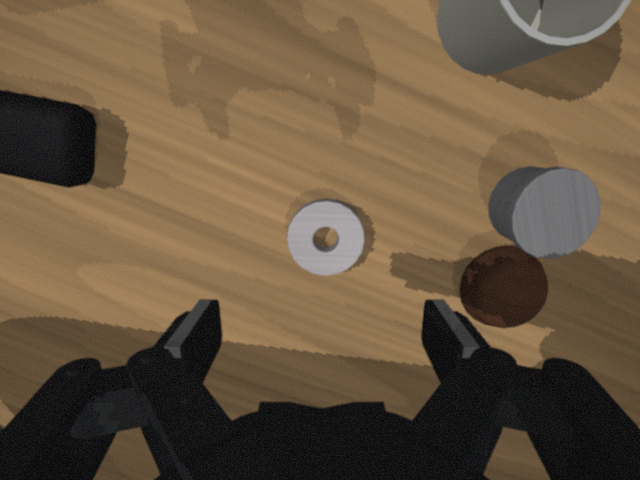

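The washer is at (326,238) between the fingers' line, with the tin and dish clear to the right.

Call:
servo_tool:
  series: "-1 -0.002 0.003 0.04 0 0 0;-1 -0.002 0.003 0.075 0 0 0;-1 -0.002 0.003 0.1 0 0 0;-1 -0.002 0.003 0.115 0 0 0;-1 -0.002 0.003 0.123 0 0 0;-1 -0.002 0.003 0.123 0 0 0;0.2 -0.002 0.003 0.123 0 0 0;0.5 -0.002 0.003 0.123 0 0 0;1 -0.002 0.003 0.123 0 0 0;1 -0.002 0.003 0.123 0 0 0;1 -0.002 0.003 0.123 0 0 0;1 -0.002 0.003 0.123 0 0 0"

```text
time_s: 10.67
eef_pos: [0.4429, -0.2567, 0.0314]
eef_rot: [0.002, 0.98, 0.2, 0.002]
wrist_force: [-3.7, 5.3, 13.4]
opening: 0.651
grasp_force: 60.4
```

```bash
python3 - <<'E'
from h import *
force();T=tool(ctrl.get_obs());w=shot("wrist");q=(cloud(w).reshape(-1,3)-T[:3,3])@T[:3,:3];col=w["img"].reshape(-1,3).astype(int)
r=np.hypot(q[:,0],q[:,1]);m=(r<.034)&(r>.012)&(abs(q[:,1])<.02)&(q[:,2]<.02)&(q[:,2]>.0)&(col.min(1)>90)
print(m.sum(),np.percentile(q[m],[1,50,99],axis=0).round(4))
save("w5",w["img"])
go(*spin(.18,.2))
E
```

```text
F tool [ -1.3  -6.3 -13.4] M tool [ 0.98 -0.2  -0.1 ] t 0.0448 q6 0.41
7868 [[-0.0288 -0.0196  0.0173]
 [ 0.003  -0.      0.0186]
 [ 0.0273  0.0196  0.0199]]
shift [ 0.1891 -0.1836 -0.2095] rot [-9.22 28.3  13.34]
```

Call:
servo_tool:
  series: "1 0 0 -0.03 0 0 0;1 0 0 -0.07 0 0 0;1 0 0 -0.11 0 0 0;1 0 0 -0.15 0 0 0;1 0.02 -0.02 -0.18 -1 4 2;1 0.05 -0.045 -0.2 -2 8 4;1 0.075 -0.075 -0.21 -4 13 6;1 0.1 -0.1 -0.21 -6 18 8;1 0.13 -0.13 -0.21 -8 23 11;1 0.16 -0.158 -0.21 -9.2 28.3 13.3;1 0.189 -0.184 -0.21 -9.2 28.3 13.3;1 0.189 -0.184 -0.21 -9.2 28.3 13.3"

```text
time_s: 11.72
eef_pos: [0.5432, -0.0058, 0.2398]
eef_rot: [0.028, 0.962, 0.082, 0.257]
wrist_force: [0.7, 0.8, -0.6]
opening: 0.654
grasp_force: 63.7
```

```bash
cat >> h.py <<'E'
def washer_in_tool():
    T=tool(ctrl.get_obs());w=shot("wrist");q=(cloud(w).reshape(-1,3)-T[:3,3])@T[:3,:3];col=w["img"].reshape(-1,3).astype(int)
    r=np.hypot(q[:,0],q[:,1]);m=(r<.036)&(abs(q[:,1])<.022)&(q[:,2]<.024)&(q[:,2]>.01)&(col.min(1)>70)
    p=q[m];A=np.c_[p[:,:2],np.ones(len(p))];co=np.linalg.lstsq(A,p[:,2],rcond=None)[0]
    print(m.sum(),np.percentile(p,[.5,50,99.5],axis=0).round(4).tolist(),"plane",co.round(4));return w,T
E
python3 - <<'E'
from h import *
w,T=washer_in_tool();save("w6",w["img"]);force();go(*spin(.18,.2))
c=dict(w);print(proj(w,axis(*SP)[0]+axis(*SP)[1]*.108))
E
```

```text
9915 [[-0.0298, -0.0217, 0.0175], [0.0026, 0.0001, 0.019], [0.0276, 0.0217, 0.0235]] plane [0.0097 0.0041 0.0191]
F tool [-1.   0.7  1.2] M tool [ 0.04 -0.31 -0.03] t 0.1798 q6 0.97
shift [ 0.0002  0.005  -0.0002] rot [-0.28 -0.05  0.35]
[[335.30531229 268.36543533]]
```

View pics/w6.png

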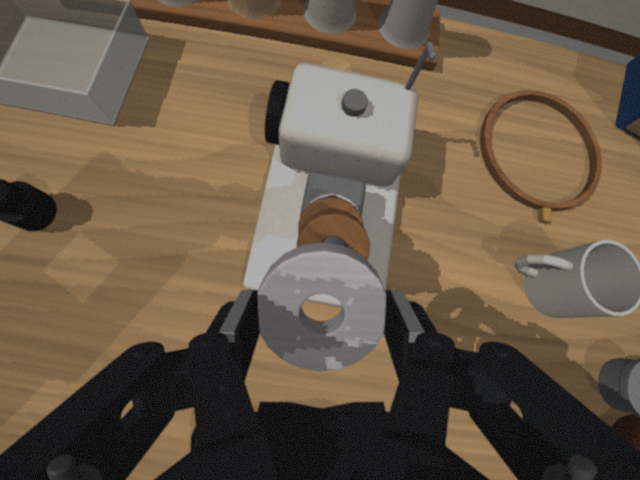

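Wrist view: washer held flat and centred in the fingers at (322,305), reel and shaft tip just behind it at about (335,268).

Call:
servo_tool:
  series: "1 0.001 0.005 0.01 0 0 0;1 0.001 0.005 0.02 0 0 0;1 0.001 0.005 0.028 0 0 0;1 0.001 0.005 0.034 0 0 0;1 0.001 0.005 0.04 0 0 0;1 0.001 0.005 0.045 0 0 0;1 0.001 0.005 0.05 0 0 0;1 0.001 0.005 0.055 0 0 0;1 0.001 0.005 0.055 0 0 0"

```text
time_s: 12.52
eef_pos: [0.5731, -0.0167, 0.1925]
eef_rot: [0.028, 0.963, 0.079, 0.257]
wrist_force: [9.0, 13.4, -2.4]
opening: 0.648
grasp_force: 64.6
```

```bash
python3 - <<'E'
from h import *
force();go(*spin(.1025,.2))
E
```

```text
F tool [  8.7 -12.2   6.4] M tool [2.1  1.35 0.02] t 0.1235 q6 0.93
shift [-0.0006 -0.0024  0.021 ] rot [-0.28 -0.03 -0.12]
```

Call:
servo_tool:
  series: "1 0.001 -0.001 0 0 0 0;1 0.002 -0.003 0 0 0 0;1 0.002 -0.004 0 0 0 0;1 0.002 -0.004 0 0 0 0"

```text
time_s: 12.85
eef_pos: [0.5731, -0.0143, 0.1925]
eef_rot: [0.03, 0.963, 0.079, 0.256]
wrist_force: [-0.1, 0.4, -1.1]
opening: 0.652
grasp_force: 65.3
```

```bash
python3 - <<'E'
from h import *
force();go(*spin(.1025,.2))
E
```

```text
F tool [-0.6 -0.5  0.9] M tool [ 0.1  -0.33 -0.02] t 0.1235 q6 0.95
shift [-0.0009 -0.0001  0.021 ] rot [-0.11  0.13 -0.02]
```

Free of side load. Lower onto the reel.

Call:
servo_tool:
  series: "1 0 0 0.004 0 0 0;1 0 0 0.008 0 0 0;1 0 0 0.012 0 0 0;1 0 0 0.015 0 0 0;1 0 0 0.018 0 0 0;1 0 0 0.02 0 0 0;1 0 0 0.021 0 0 0;1 0 0 0.021 0 0 0"

```text
time_s: 13.52
eef_pos: [0.5836, -0.0145, 0.1741]
eef_rot: [0.029, 0.963, 0.079, 0.256]
wrist_force: [0.0, 0.1, -0.6]
opening: 0.65
grasp_force: 65.3
```

```bash
python3 - <<'E'
from h import *
force();go(*spin(.1025,.2))
E
```

```text
F tool [-0.2 -0.1  0.5] M tool [ 0.02 -0.29 -0.01] t 0.1023 q6 0.94
shift [-0.0009 -0.     -0.0002] rot [-0.12  0.14 -0.02]
```

Call:
servo_tool:
  series: "1 0 0 0.001 0 0 0;1 0 0 0.002 0 0 0;1 0 0 0.003 0 0 0;1 0 0 0.003 0 0 0"

```text
time_s: 13.85
eef_pos: [0.5853, -0.0143, 0.1735]
eef_rot: [0.03, 0.963, 0.08, 0.256]
wrist_force: [-16.7, 0.6, 17.3]
opening: 0.652
grasp_force: 69.4
```

```bash
python3 - <<'E'
from h import *
force()
E
```

```text
F tool [ -5.7  -1.2 -23.4] M tool [ 0.39 -1.24  0.01] t 0.101 q6 0.94
```

Washer is down on the reel. Ease off, open, retract.

Call:
servo_tool:
  series: "1 0 0 -0.001 0 0 0;1 0 0 -0.0015 0 0 0;0.2 0 0 -0.0015 0 0 0;-1 0 0 -0.0015 0 0 0;-1 0 0 -0.0015 0 0 0;-1 0 0 -0.0015 0 0 0;-1 0 0 -0.01 0 0 0;-1 0 0 -0.03 0 0 0;-1 0 0 -0.06 0 0 0;-1 0 0 -0.1 0 0 0;-1 0 0 -0.12 0 0 0;-1 0 0 -0.12 0 0 0"

```text
time_s: 14.85
eef_pos: [0.5262, -0.0131, 0.2818]
eef_rot: [0.031, 0.962, 0.079, 0.26]
wrist_force: [1.0, -0.2, 1.1]
opening: 0.998
grasp_force: 0.0
```

```bash
python3 - <<'E'
from h import *
w=shot("wrist");save("w7",w["img"]);s,z=axis(*SP)
for n in("wrist","top"):
    c=shot(n);q=cloud(c).reshape(-1,3)
    d=q-s;t=d@z;r=np.linalg.norm(d-t[:,None]*z,axis=1);m=(r<.033)&(r>.014)&(t>.074)&(t<.1)
    y=np.array([-np.sin(SP[2]),np.cos(SP[2]),0]);x=np.cross(y,z);p=np.c_[d[m]@x,d[m]@y,t[m]]
    co=np.linalg.lstsq(np.c_[p[:,:2],np.ones(len(p))],p[:,2],rcond=None)[0];print(n,m.sum(),np.percentile(p,[1,50,99],axis=0).round(4).tolist(),co.round(4))
    m=(t>.09)&(t<.107)&(r<.02);print(m.sum(),"shaft side pts y",np.percentile(d[m]@y,[2,98]).round(4),"x",np.percentile(d[m]@x,[2,98]).round(4))
go([.619,.304,.18],down(.4))
E
```

```text
wrist 3450 [[-0.0291, -0.0281, 0.0765], [0.0002, 0.0001, 0.0823], [0.0276, 0.0277, 0.0839]] [-0.0131 -0.0008  0.0822]
381 shaft side pts y [-0.0069  0.0071] x [-0.0046  0.0079]
top 483 [[-0.0288, -0.0281, 0.0757], [0.0012, 0.0016, 0.0825], [0.028, 0.0286, 0.0874]] [-0.0189  0.0076  0.0823]
41 shaft side pts y [-0.005   0.0076] x [-0.0039  0.0082]
shift [ 0.0867 -0.3085  0.1243] rot [  9.28 -28.46 -13.22]
```

View pics/w7.png

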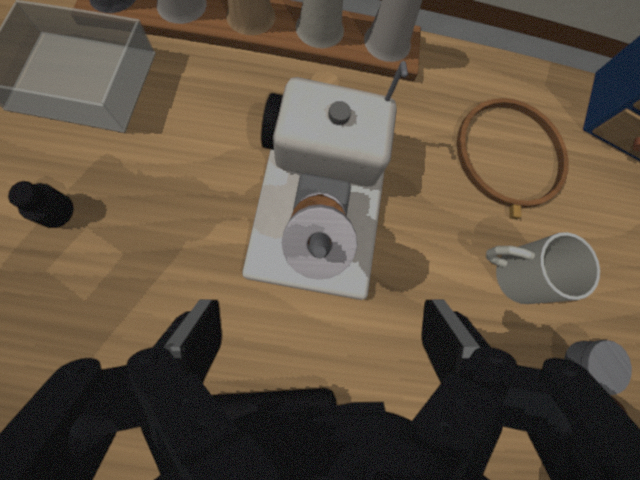

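Wrist view: washer flat at (319,242) with the shaft through it; depth gives its face at ~83–84 mm, i.e. home. Next the cap.

Call:
servo_tool:
  series: "-1 0 -0.03 -0.01 0 0 0;-1 0.005 -0.065 -0.01 0 0 0;-1 0.01 -0.1 -0.01 0 0 0;-1 0.02 -0.14 0 2 -6 -3;-1 0.03 -0.175 0.02 4 -12 -6;-1 0.045 -0.21 0.04 6 -18 -8;-1 0.06 -0.245 0.07 8 -24 -11;-1 0.075 -0.28 0.1 9.3 -28.5 -13.2;-1 0.087 -0.308 0.124 9.3 -28.5 -13.2;-1 0.087 -0.308 0.124 9.3 -28.5 -13.2;-1 0.087 -0.308 0.124 9.3 -28.5 -13.2"

```text
time_s: 15.92
eef_pos: [0.6178, 0.3055, 0.1732]
eef_rot: [-0.0, 0.98, 0.2, -0.005]
wrist_force: [-0.2, -0.1, -0.7]
opening: 0.999
grasp_force: 0.0
```

```bash
python3 - <<'E'
from h import *
print(ctrl.get_obs()["eef_pos"]);c=shot("wrist");save("w8",c["img"]);P=cloud(c).reshape(-1,3)
for h,e in((.060,.005),(.036,.003)):
    t=P[(abs(P[:,2]-h)<e)&(abs(P[:,0]-.619)<.04)&(abs(P[:,1]-.304)<.04)]
    ce,r=cv2.minEnclosingCircle(t[:,:2].astype(np.float32));print(len(t),t[:,2].max(),ce,r,cv2.minAreaRect(t[:,:2].astype(np.float32)))
go([.619,.304,.033],down(.4))
E
```

```text
[0.61782101 0.30551375 0.173189  ]
1366 0.06324675654329123 (0.6190265417098999, 0.3023480474948883) 0.015118956565856934 ((0.6192067265510559, 0.3025152087211609), (0.029152117669582367, 0.02945246919989586), 50.832359313964844)
1120 0.036962225781053626 (0.6191658973693848, 0.30260446667671204) 0.022995788604021072 ((0.621145486831665, 0.30325520038604736), (0.04060438275337219, 0.04487484693527222), 23.614011764526367)
shift [0.0022 0.0008 0.1425] rot [-0.08  0.46  0.11]
```

View pics/w8.png

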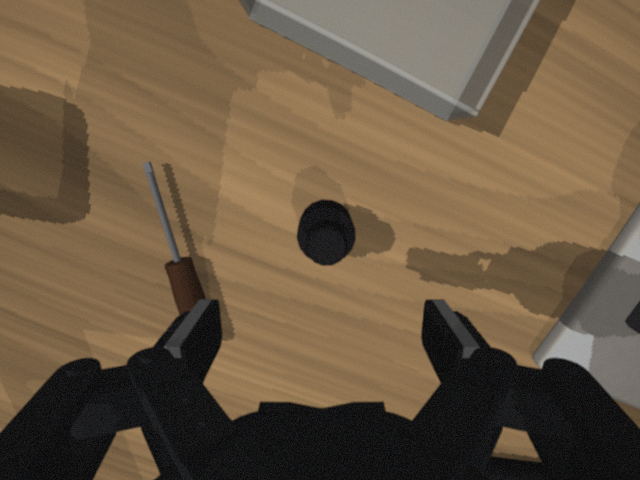

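The wrist view shows the cap at (326,235), with the screwdriver (handle ~(185,290)) about 110 px left, clear of the fingers.

Call:
servo_tool:
  series: "-1 0 0.003 0.04 0 0 0;-1 0 0.003 0.08 0 0.4 0;-1 0 0.003 0.11 0 0.4 0;-1 0 0.003 0.13 0 0.4 0;-1 0 0.003 0.143 0 0.4 0;-1 0 0.003 0.143 0 0.4 0;0.2 0 0.003 0.143 0 0.4 0;0.5 0 0.003 0.143 0 0.4 0;1 0 0.003 0.143 0 0.4 0;1 0 0.003 0.143 0 0.4 0;1 0 0.003 0.143 0 0.4 0;1 0 0.003 0.143 0 0.4 0"

```text
time_s: 16.97
eef_pos: [0.6223, 0.3014, 0.0408]
eef_rot: [-0.001, 0.98, 0.199, 0.005]
wrist_force: [-0.8, -0.1, 7.1]
opening: 0.517
grasp_force: 61.6
```

```bash
cat >> h.py <<'E'
def cap_in_tool():
    T=tool(ctrl.get_obs());w=shot("wrist");q=(cloud(w).reshape(-1,3)-T[:3,3])@T[:3,:3]
    r=np.hypot(q[:,0],q[:,1]);m=(r<.03)&(q[:,2]<0)&(q[:,2]>-.045)
    h=np.percentile(q[m][:,2],2);p=q[m&(abs(q[:,2]-h)<.004)]
    print("cap top z",np.median(p[:,2]).round(4),cv2.minEnclosingCircle(p[:,:2].astype(np.float32)),len(p))
E
python3 - <<'E'
from h import *
force();cap_in_tool();go(*spin(.185,.1))
E
```

```text
F tool [-0.7 -0.2 -7.1] M tool [ 0.06 -0.09 -0.01] t -0.0267 q6 1.45
cap top z -0.0429 ((0.01650109887123108, 4.3888576328754425e-05), 0.024994533509016037) 700
shift [-0.1946  0.2583 -0.2065] rot [-8.08 28.44 18.76]
```

Call:
servo_tool:
  series: "1 0 0 -0.04 0 0 0;1 0 0 -0.08 0 0 0;1 0 0 -0.12 0 0 0;1 0 0 -0.16 0 0 0;1 -0.02 0.03 -0.19 -1 4 3;1 -0.045 0.06 -0.2065 -2 8 5;1 -0.07 0.09 -0.2065 -3 12 8;1 -0.095 0.12 -0.2065 -5 17 11;1 -0.12 0.155 -0.2065 -6 22 14;1 -0.145 0.19 -0.2065 -8.1 28.4 18.8;1 -0.17 0.225 -0.2065 -8.1 28.4 18.8;1 -0.195 0.258 -0.2065 -8.1 28.4 18.8"

```text
time_s: 18.02
eef_pos: [0.5386, -0.0101, 0.2426]
eef_rot: [0.018, 0.966, 0.031, 0.256]
wrist_force: [0.4, -0.2, -0.8]
opening: 0.509
grasp_force: 61.6
```

Call:
servo_tool:
  series: "1 0 0 0 0 0 0;1 0 0 0 0 0 0;1 0 0 0 0 0 0"

```text
time_s: 18.27
eef_pos: [0.5411, -0.0101, 0.2437]
eef_rot: [0.019, 0.966, 0.03, 0.256]
wrist_force: [0.1, 0.5, -0.4]
opening: 0.513
grasp_force: 61.7
```

```bash
python3 - <<'E'
from h import *
force();go(*spin(.185,.1))
T=tool(ctrl.get_obs())
for n in("wrist","top"):
    c=shot(n);q=(cloud(c).reshape(-1,3)-T[:3,3])@T[:3,:3];r=np.hypot(q[:,0],q[:,1])
    for lo,hi in((-.03,-.015),(.008,.018),(.02,.036)):
        m=(r<.03)&(q[:,2]>lo)&(q[:,2]<hi)&(abs(q[:,1])<(.03 if lo>.01 else .02));p=q[m]
        if m.sum()>15: print(n,lo,m.sum(),np.percentile(p,[2,50,98],axis=0).round(4).tolist())
E
```

```text
F tool [-0.1 -0.5  0.4] M tool [-0.   -0.24 -0.03] t 0.184 q6 1.09
shift [ 0.001   0.0031 -0.001 ] rot [ 0.13  0.24 -0.08]
wrist -0.03 5355 [[-0.0139, -0.0132, -0.021], [0.0002, -0.0002, -0.0198], [0.0118, 0.0128, -0.0159]]
wrist 0.008 818 [[0.009, -0.0186, 0.0082], [0.0176, -0.0003, 0.0135], [0.0198, 0.0183, 0.0178]]
wrist 0.02 1065 [[0.0047, -0.022, 0.0202], [0.0172, -0.0003, 0.0269], [0.0196, 0.0219, 0.0357]]
top -0.03 77 [[-0.0011, -0.0152, -0.0238], [0.0049, -0.0018, -0.0192], [0.0117, 0.01, -0.0155]]
top 0.008 64 [[-0.0053, -0.019, 0.0082], [0.0143, -0.0, 0.0111], [0.0203, 0.0178, 0.0175]]
top 0.02 61 [[0.0064, -0.0234, 0.0216], [0.0171, -0.0027, 0.0298], [0.0206, 0.0183, 0.0349]]
```

Call:
servo_tool:
  series: "1 0.003 0.003 0.01 0 0 0;1 0.003 0.003 0.02 0 0 0;1 0.003 0.003 0.028 0 0 0;1 0.003 0.003 0.033 0 0 0;1 0.003 0.003 0.037 0 0 0;1 0.003 0.003 0.041 0 0 0;1 0.003 0.003 0.045 0 0 0;1 0.003 0.003 0.045 0 0 0"

```text
time_s: 19.03
eef_pos: [0.5666, -0.0133, 0.2054]
eef_rot: [0.018, 0.966, 0.031, 0.256]
wrist_force: [2.1, -0.6, -0.8]
opening: 0.511
grasp_force: 61.6
```

```bash
python3 - <<'E'
from h import *
force();go(*spin(.125,.1))
E
```

```text
F tool [1.4 0.7 1.8] M tool [-0.    0.03  0.04] t 0.138 q6 1.07
shift [-0.0018  0.0006  0.013 ] rot [0.09 0.25 0.  ]
```

Mouth is over the shaft with no load. Push gently on.

Call:
servo_tool:
  series: "1 0 0 0.003 0 0 0;1 0 0 0.006 0 0 0;1 0 0 0.009 0 0 0;1 0 0 0.011 0 0 0;1 0 0 0.0125 0 0 0;1 0 0 0.0135 0 0 0;1 0 0 0.0135 0 0 0"

```text
time_s: 19.62
eef_pos: [0.5731, -0.0138, 0.194]
eef_rot: [0.019, 0.966, 0.031, 0.256]
wrist_force: [3.9, -0.7, -1.7]
opening: 0.512
grasp_force: 61.6
```

```bash
python3 - <<'E'
from h import *
force();go(*spin(.125,.1))
E
```

```text
F tool [2.5 0.8 3.5] M tool [-0.16  0.27 -0.  ] t 0.1248 q6 1.06
shift [-0.0018  0.0003 -0.0002] rot [ 0.11  0.25 -0.01]
```

Call:
servo_tool:
  series: "1 0.0005 0 0.001 0 0 0;1 0.001 0 0.0015 0 0 0;1 0.001 0 0.002 0 0 0;1 0.001 0 0.002 0 0 0"

```text
time_s: 19.95
eef_pos: [0.5744, -0.0134, 0.1941]
eef_rot: [0.018, 0.966, 0.031, 0.256]
wrist_force: [-17.3, 0.5, 18.6]
opening: 0.511
grasp_force: 64.4
```

```bash
python3 - <<'E'
from h import *
force()
E
```

```text
F tool [ -5.8  -0.4 -24.7] M tool [ 0.11 -1.22  0.01] t 0.1243 q6 1.07
```

Firm contact at the expected 124.5 mm: cap on washer. Ease off, open, retract.

Call:
servo_tool:
  series: "1 -0.0005 0 -0.001 0 0 0;1 -0.0005 0 -0.0018 0 0 0;0.2 -0.0005 0 -0.0018 0 0 0;-1 -0.0005 0 -0.0018 0 0 0;-1 -0.0005 0 -0.0018 0 0 0;-1 -0.0005 0 -0.0018 0 0 0;-1 -0.0005 0 -0.0018 0 0 0;-1 -0.0005 0 -0.02 0 0 0;-1 -0.0005 0 -0.05 0 0 0;-1 -0.0005 0 -0.08 0 0 0;-1 -0.0005 0 -0.11 0 0 0;-1 -0.0005 0 -0.11 0 0 0"

```text
time_s: 20.95
eef_pos: [0.5205, -0.0118, 0.2939]
eef_rot: [0.02, 0.965, 0.031, 0.26]
wrist_force: [0.9, 0.0, 0.8]
opening: 1.002
grasp_force: 0.0
```

```bash
python3 - <<'E'
from h import *
w=shot("wrist");s,z=axis(*SP);y=np.array([-np.sin(SP[2]),np.cos(SP[2]),0]);x=np.cross(y,z)
q=cloud(w).reshape(-1,3);d=q-s;t=d@z;r=np.linalg.norm(d-t[:,None]*z,axis=1)
m=(r<.016)&(t>.13);print("knob t",np.percentile(t[m],[2,50,98]).round(4),np.median((d@x)[m]),np.median((d@y)[m]))
m=(r>.024)&(r<.03)&(t>.07)&(t<.1);print("washer t",np.percentile(t[m],[10,50,90]).round(4),m.sum())
c=shot("scene");u=proj(c,s+z*.06)[0].astype(int);im=c["img"][u[1]-75:u[1]+75,u[0]-75:u[0]+75]
save("end",np.hstack([cv2.resize(im,(400,400),interpolation=cv2.INTER_CUBIC),cv2.resize(w["img"][60:420,100:460],(400,400))]))
E
```

```text
knob t [0.1322 0.1443 0.3023] 0.003240760182763286 0.0007929130728545772
washer t [0.0775 0.082  0.0831] 855
```

View pics/end.png

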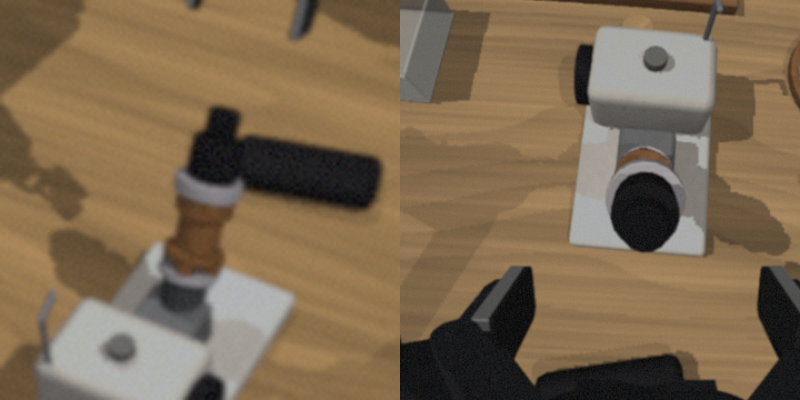

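The picture shows reel, washer (208,185) and cap (215,145) stacked on the spindle, with the knob top measured at ~145 mm (146 expected).

```bash
python3 -c "
from bench import ctrl
print(ctrl.hand_in())"
```

```text
the job is handed in; nothing more can be done
None
```

The reel (feet over the drive pins), washer and cap all measured fully home on the spindle, none of the other things on the table was touched as far as I could see, and the job was handed in at about 21 s; the hand-in returned no verdict.

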